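# Pack the roast samples from light to dark

## Task

Pack the tray of roast samples: stand the four tins upright in its compartments, one to a compartment, in order of shade without leaving a gap, beginning with the lightest in the end compartment beside the white mark. Fill the one compartment left over, beside the black mark, with the cork block standing upright, and leave everything at rest on the tray's floor.

Things in the scene. Friction and masses are not known exactly. Their poses are not given: they have to be found in the camera images.
- tin_blond_center (a point): Round closed enamelled sample tin, pale cream-blond, the lightest of the four, with thin bright steel bands; 44 mm diameter, 70 mm high, about 0.13 kg, standing loose and upright. This point is its centre, 35 mm above its underside; z up.
- tin_amber_center (a point): Round closed enamelled sample tin, amber-orange, the second lightest, with thin bright steel bands; 44 mm diameter, 70 mm high, about 0.13 kg, standing loose and upright. This point is its centre, 35 mm above its underside; z up.
- tin_brown_center (a point): Round closed enamelled sample tin, dark brown, the second darkest, with thin bright steel bands; 44 mm diameter, 70 mm high, about 0.13 kg, standing loose and upright. This point is its centre, 35 mm above its underside; z up.
- tin_black_center (a point): Round closed enamelled sample tin, nearly black, the darkest, with thin bright steel bands; 44 mm diameter, 70 mm high, about 0.13 kg, standing loose and upright. This point is its centre, 35 mm above its underside; z up.
- block_center (a point): Cork blocking piece, a square upright block 44 x 44 mm and 70 mm high, about 0.05 kg, loose. This point is its centre, 35 mm above its underside; x and y square to its side faces, z up.
- tray: Fixed shallow tray, pale wood frame, white floor. Origin: centre of its underside, on the bench; y along the row, x across, z up. Five compartments 60 x 60 mm inside, centred at y = -130, -65, 0, 65, 130 mm, x = 0. Floor 5 mm, wall and divider tops 16 mm above the bench; walls 5 mm thick. Ledges 36 x 12 mm high at both ends. Standing neighbours leave 21 mm between: fingers fit across the row only.
- white_mark: Flat round white mark, 28 mm across and 4 mm thick, fixed on one end ledge of the tray, 183 mm from the tray's centre; it shows the light (first) end of the row. Which end it is on differs from start to start. Origin at the centre of its underside.
- black_mark: Flat round black mark, 28 mm across and 4 mm thick, fixed on one end ledge of the tray, 183 mm from the tray's centre; it shows the dark (last) end of the row. Which end it is on differs from start to start. Origin at the centre of its underside.
Not all that is in view belongs to the job. Leave any blue or turquoise look-alike of the part that bears tin_brown_center alone. Leave any green look-alike of the part that bears block_center alone.

How it is judged:
By the outcome, as a careful person would: the job done as asked, in the order asked, and still so for the second after the job is handed in, with the robot touching nothing.
It also fails if it takes over 120 s, if anything falls off the work surface, if the arm or the gripper's body presses on something with over 40 N, if the wrist force passes 120 N, or if a joint passes its speed limit or range.

## Robot

A 6-joint arm with a two-finger parallel gripper is mounted at the origin on the work surface. World frame = base frame: x ahead of the robot, y to its left, z up, the work surface at z = 0. Lengths are in mm, angles in rad, forces in N, time in s.
With the tool pointing down it reaches from about 275 to 725 mm from the base axis. Payload 5.6 kg.
Tool frame: the origin (TCP) lies where the fingers leave the gripper's body, on its centre line; the fingertips stand 73 mm ahead of it and the grasp point (between the pads) lies 54 mm ahead of it; z points along the fingers, y is the line along which they close (so a half turn about z gives the same grasp; the last joint's range is limited). The gripper opens to 85 mm and grips with 20 to 120 N. Pads are 22 mm wide; open, the fingers measure 114 mm over their backs; the gripper's body (76 mm by 85 mm) begins 54 mm behind the grasp point. The pads swing forward as they close: fully open they stand 13 mm farther back than shut.
Start: joints at [1.416, 0.255, 0.108, 0, -1.424, -0.285], TCP at [234.14, 497.666, 303.883] pointing down, gripper open.
Joint ranges: [-2.95, 2.95], [-1.21, 1.97], [-1.09, 1.5], [-2.87, 1.71], [-2.94, -0.07], [-3.05, 3.05]. Speed limits (rad/s): [2.57, 2.57, 3.14, 3.14, 3.14, 3.14].

## Interface

Orientations are given as a unit quaternion [x, y, z, w].
In Python, from cell import robot gives the robot as it stands.
- The arm moves only by the tool play_rows, never from a script. Its argument "targets" is a list of rows, each a list of 2 entries, a list of its own where there are three numbers: the shift along the world's x, y, z scaled (see below), then the turn, a rotation vector about the world's x, y, z scaled (see below). In form: [[[dx, dy, dz], [rx, ry, rz]], ...]. A call has exactly 10 rows; each row is the pose to reach, as a shift and turn from the pose commanded when the call began, turning the shorter way round; what a row does not reach only later rows make up. The controller multiplies each number of a shift by 0.3 m and each number of a turn by 180 degrees. A row lasts 1/8 s, in which the tool goes at most 62.5 mm and 10.7 degrees, less where a joint would pass 70% of its speed; a pose out of reach is approached as far as the arm can. A call with a number of a shift or a turn outside -1 to 1 is refused whole. A call with a gripper value outside its range is refused whole. "grip" is the opening, from 0 (shut) to 1 (fully open), set as the call begins (left out, the last holds). The fingers move at their own pace and stop on an object; the grip force is fixed at half the most. Time passes only in rows, so rows that repeat a pose let the fingers close, or fill a call up. It gives the time, the measured TCP pose, the force, the opening and the grip force at its end, in the units of the state.
- robot.state(): the state, without advancing time (a new reading comes with each control period).
- robot.camera(name): name is "scene" or "top" or "wrist"; returns a dict with "color" (400x640x3 uint8, red, green, blue), "range_z" (400x640 float32, mm along the optical axis (not along the pixel's ray), 0 where there is no reading), "intrinsics" (3x3 intrinsics, pixels), "R" (3x3) and "t" (3): a world point X has camera coordinates R X + t. Camera axes: x right, y down, z forward; pixel columns grow to the right and rows downward; lengths in mm; the calibration is good to about 2 mm. A picture is of the moment at which its call begins.
- robot.sign_off(): hands the job in; it is judged then, once.
Trained networks look in a picture, given as the dict that the camera call returned (one of the last four; its "shot" number tells which), for a name from the list of things; names that differ only in an ending like _2 or _b are one class to them, and where a whole thing is asked for, a point or a joint stands for the part that bears it (a point fixed in the world has none). Each returns a list of dicts, best first, with "score" (0 to 1); they miss things now and then, are a little off and sometimes report something else, mostly with a low value. They report only what shows in the picture. A call takes as long as a camera call. They do not tell look-alikes from the thing itself.
- robot.look_for(picture, query): "xyz" ([x, y, z] in mm, in world coordinates, good to about 4 mm: the middle of the surface that is visible of it).
- robot.pinpoint(picture, query): "xyz" ([x, y, z] in mm, in world coordinates, good to about 4 mm: a listed point, or the origin of a listed thing).
The state is a dict: "clock": time; "q": joint angles; "joint_vel": joint speeds; "effort": joint torques, N m; "tcp_pos": TCP position; "tcp_rot": TCP orientation; "force": force on the tool from outside, world axes, zero at the start; "moment": the same for the moment, N m; "finger_gap": opening from 0.0 (shut) to 1.0 (fully open); "finger_force": force on a finger pad.
Only numpy, scipy, OpenCV 4.12 (cv2) and the standard library are available. Lean on these libraries where they do the work, as an engineer would, in place of code of your own. Each camera call takes 0.05 s, during which the arm holds its last target. There are 200 camera calls.

## Working session

There is one attempt and no reset: what is moved stays moved. The work goes in short steps, Python scripts to look and compute and a tool call to move; the robot and the scene stay as the last step left them, time stands still between calls to the robot, and variables do not carry over. Pictures are saved under pics/ and viewed, at most 14 in all, crops included, and the job is handed in when it is done.

Besides the shell and the picture viewer there is one more tool, called after "Call:" as a command line: name --argument value ..., lists and objects as JSON in quotes. play_rows: Moves the arm, as the interface text tells. Shifts and turns lie within -1 to 1; 1 stands for 0.3 m of shift or 180 degrees of turn. Its arguments: {"type":"object","properties":{"targets":{"type":"array","items":{"type":"array"}},"grip":{"type":"number"}},"required":["targets"]}

```bash
mkdir -p pics; python3 - <<'E'
from cell import robot
import cv2,numpy as np
np.set_printoptions(precision=1,suppress=True)
s=robot.state();print(s['clock'],s['tcp_pos'],s['tcp_rot'],s['finger_gap'])
for c in ["top","scene"]:
    p=robot.camera(c);cv2.imwrite(f"pics/{c}0.png",p["color"][:,:,::-1])
    print(c,p["intrinsics"].tolist(),p["R"].tolist(),p["t"])
    for q in ["tin_blond_center","tin_amber_center","tin_brown_center","tin_black_center","block_center","tray","white_mark","black_mark"]:
        for r in robot.pinpoint(p,q):
            X=np.array(r["xyz"]);u=p["intrinsics"]@(p["R"]@X+p["t"]);print(q,X,round(r["score"],2),u[:2]/u[2])
E
```

```text
0.0 [233.9 497.3 303. ] [ 1.  -0.2 -0.   0. ] 0.9987682245818402
top [[362.50455534848817, 0.0, 320.8201904546582], [0.0, 362.50455534848817, 199.50363554465656], [0.0, 0.0, 1.0]] [[0.010291521428910266, -0.9999074095574841, -0.00890263436963481], [-0.9978162220571628, -0.009688272596232516, -0.06533700615785502], [0.06524470542694463, 0.00955561019203969, -0.9978235408766465]] [ 26.8 507.1 785.1]
tin_blond_center [435.2  -5.5  36.4] 0.54 [337.8 232.4]
tin_amber_center [ 390.3 -251.8   36.4] 0.85 [453.4 254.8]
tin_brown_center [382.6 194.7  30.7] 0.87 [244.6 255.8]
tin_brown_center [429.7 114.9  37.2] 0.71 [281.7 234.4]
tin_brown_center [358.2  51.3  38.1] 0.56 [310.9 268.5]
tin_black_center [ 427.5 -132.6   35.3] 0.94 [397.2 236.6]
tin_black_center [437.   -8.   38.5] 0.59 [339.1 231.6]
block_center [390.6 272.6  35.5] 0.83 [208.  251.9]
block_center [376.5 359.5  37.3] 0.76 [167.1 258.1]
tray [633.3 -27.4  -2.5] 0.68 [347.4 145.1]
white_mark [ 650.  -210.1    9.7] 0.48 [429.  137.3]
black_mark [610.4 155.4  16.2] 0.61 [266.1 152.7]
scene [[363.54196612069086, 0.0, 314.4124699529786
[... 233 characters left out ...]
92174, -0.6339837604291335]] [ 309.6 -231.5 1307.7]
tin_blond_center [439.6  -9.5  38.5] 0.84 [325.3 181.9]
tin_amber_center [ 387.8 -253.5   30.7] 0.89 [274.4 148.8]
tin_brown_center [427.1 116.5  37.7] 0.76 [365.9 197. ]
tin_brown_center [388.3 196.4  36.9] 0.73 [399.8 201.4]
tin_brown_center [361.9  49.6  37.8] 0.54 [358.  176.5]
tin_brown_center [ 431.2 -140.1   38.8] 0.5 [292.  164.7]
tin_black_center [ 429.6 -137.1   36.3] 0.9 [293.2 165.5]
block_center [389.  277.4  31.9] 0.9 [428.2 215.5]
block_center [371.9 363.9  36. ] 0.75 [464.9 225. ]
tray [632.8 -30.9  -0.8] 0.82 [273.9 226.9]
white_mark [ 646.4 -206.4   15.1] 0.51 [223.6 198.7]
black_mark [611.  156.3  12.4] 0.62 [338.1 251.3]
```

```bash
python3 - <<'E'
import cv2
a=cv2.imread("pics/top0.png")[110:310,130:480];cv2.imwrite("pics/top0c.png",cv2.resize(a,None,fx=2.28,fy=2.28,interpolation=cv2.INTER_CUBIC))
E
```

```text
(no output)
```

View pics/top0c.png

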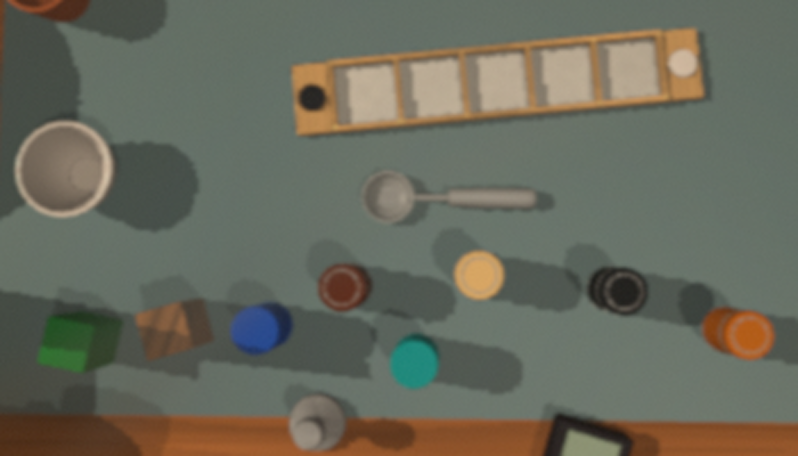

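View pics/scene0.png

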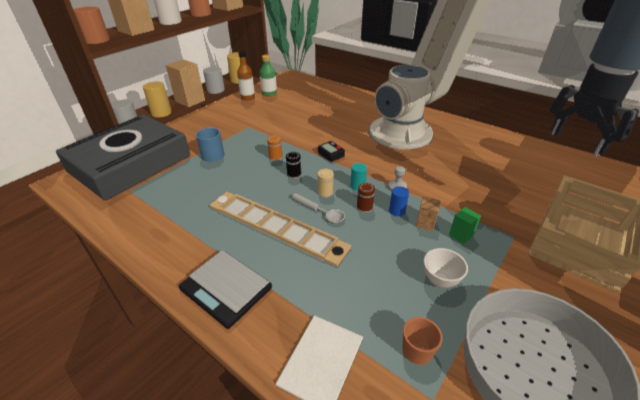

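The crop shows, in full-image pixels:
- **Tins:** brown (280,236), blond (340,231), black (402,237) and amber (458,257).
- **Cork block:** (205,255).
- **Marks:** white at (430,138), the −y end, and black at (267,153).
- **Look-alikes to leave:** blue tin (243,254), turquoise tin (312,269) and green block (163,259). They differ from the brown tin at (280,236) and the wood-coloured cork at (205,255) by colour.

Next I'll refine positions from depth.

```bash
cat > h.py <<'E'
from cell import robot
import cv2,numpy as np
np.set_printoptions(precision=1,suppress=True)
def cloud(p):
    K=p["intrinsics"];z=p["range_z"].astype(float)
    v,u=np.indices(z.shape)
    c=np.stack([(u-K[0,2])/K[0,0]*z,(v-K[1,2])/K[1,1]*z,z],-1)
    X=(c-p["t"])@np.array(p["R"]);X[z==0]=np.nan
    return X
def tops(p,lo=64,hi=80,box=(330,480,-300,400)):
    X=cloud(p);m=(X[...,2]>lo)&(X[...,2]<hi)&(X[...,0]>box[0])&(X[...,0]<box[1])&(X[...,1]>box[2])&(X[...,1]<box[3])
    n,l,st,_=cv2.connectedComponentsWithStats(m.astype(np.uint8))
    for i in range(1,n):
        if st[i,4]<60: continue
        q=X[l==i];r=cv2.minAreaRect(q[:,:2].astype(np.float32));c=np.median(p["color"][l==i],0)
        print("top n",len(q),"mean",q.mean(0),"rect",np.round(r[0],1),np.round(r[1],1),round(r[2],1),"rgb",c)
E
python3 - <<'E'
from h import *
for c in ["top","scene"]:
    p=robot.camera(c);print(c);tops(p);X=cloud(p)
    b=(X[...,0]>580)&(X[...,0]<690)&(X[...,1]>-250)&(X[...,1]<200)
    m=b&(X[...,2]>8.5)&(X[...,2]<25)
    q=X[m];r=cv2.minAreaRect(q[:,:2].astype(np.float32));print("tray rect",r,len(q),q.mean(0))
    for nm,g in(("floor",(X[...,2]<9)&(p["color"].min(2)>140)),):
        n,l,st,_=cv2.connectedComponentsWithStats((b&g).astype(np.uint8),connectivity=4)
        for i in range(1,n):
            if st[i,4]>60:q=X[l==i];print(nm,len(q),q.mean(0))
s=robot.state();R=__import__("scipy.spatial.transform",fromlist=["Rotation"]).Rotation.from_quat(s["tcp_rot"]).as_matrix();print(R)
E
```

```text
top
top n 350 mean [440.7  -7.7  70.5] rect [441.   -7.6] [41.  43.1] 1.1 rgb [202. 160. 100.]
top n 352 mean [428.  116.2  70.5] rect [427.4 116.5] [41.  41.6] 0.6 rgb [97. 65. 52.]
top n 364 mean [ 427.4 -136.7   70.2] rect [ 427.4 -137.1] [42.1 42.2] 64.5 rgb [52. 51. 46.]
top n 471 mean [387.6 274.1  70. ] rect [387.4 274.7] [43.7 44.3] 16.4 rgb [105.  79.  59.]
top n 364 mean [389.1 193.1  70.5] rect [388.9 193.5] [42.3 42.2] 72.3 rgb [ 46.  75. 137.]
top n 374 mean [ 389.5 -248.1   70.1] rect [ 389.3 -249. ] [42.8 42.3] 17.2 rgb [172.  94.  42.]
top n 486 mean [374.9 362.3  70. ] rect [374.8 363.8] [45.9 44. ] 79.3 rgb [48. 83. 44.]
top n 360 mean [360.6  50.2  70.5] rect [360.  50.] [42.8 41. ] 1.8 rgb [ 33. 136. 124.]
tray rect ((630.1165771484375, -26.0772705078125), (70.85588073730469, 401.9278564453125), 5.887826442718506) 2180 [630.8 -28.6  14.2]
floor 359 [ 643.  -161.1    4.9]
floor 382 [637.1 -96.8   4.9]
floor 378 [630. -32.   5.]
floor 399 [624.1  32.5   4.9]
floor 401 [617.1  96.9   5. ]
scene
top n 99 mean [ 394.  -246.9   69.2] rect [ 392.8 -248.6] [44.  41.9] 33.
[... 318 characters left out ...]
ean [431.9 117.5  69.6] rect [430.2 117. ] [42.8 43.3] 1.9 rgb [100.   50.5  32. ]
top n 162 mean [392.7 194.7  69.6] rect [390.6 194.2] [41.1 44.4] 87.9 rgb [ 38.  83. 154.]
top n 237 mean [391.2 275.8  69.3] rect [388.3 274.8] [47.8 44.1] 17.0 rgb [130.  94.  62.]
top n 269 mean [378.2 363.9  69.2] rect [376.  363.2] [44.5 48.6] 82.0 rgb [34. 97. 46.]
tray rect ((631.2280883789062, -26.822586059570312), (74.51300048828125, 402.5196228027344), 6.257850170135498) 1592 [630.8  -1.9  13.4]
floor 201 [ 640.5 -162.9    4.5]
floor 213 [634.1 -98.2   4.5]
floor 235 [627.2 -33.6   4.5]
floor 258 [620.2  30.8   4.5]
floor 283 [614.2  95.2   4.5]
[[ 0.9 -0.4  0. ]
 [-0.4 -0.9  0. ]
 [-0.  -0.  -1. ]]
```

Call:
play_rows --targets '[[[0.06,-0.125,0],[0,0,-0.041]],[[0.12,-0.25,0],[0,0,-0.082]],[[0.18,-0.375,0],[0,0,-0.123]],[[0.24,-0.5,0],[0,0,-0.163]],[[0.3,-0.625,0],[0,0,-0.204]],[[0.36,-0.75,0],[0,0,-0.245]],[[0.43,-0.875,0],[0,0,-0.286]],[[0.5,-1,0],[0,0,-0.3267]],[[0.5,-1,0],[0,0,-0.3267]],[[0.5,-1,0],[0,0,-0.3267]]]' --grip 1

```text
clock: 2.25
tcp_pos: [384.1, 197.8, 303.9]
tcp_rot: [0.743, -0.669, -0.0, -0.0]
force: [0.8, -0.3, -0.3]
finger_gap: 0.996
finger_force: 0.0
```

```bash
python3 - <<'E'
from h import *
from scipy.spatial.transform import Rotation as Q
for i in range(1):
    s=robot.state();R=Q.from_quat(s["tcp_rot"]).as_matrix();print(s["clock"],np.round(s["tcp_pos"],2),np.degrees(np.arctan2(R[1,1],R[0,1])),R[:,2],np.round(s["q"],3),s["force"])
E
```

```text
2.25 [384.1 197.8 303.9] -173.98509956531768 [-0.  0. -1.] [ 0.8  0.  -0.2 -0.  -1.4 -0.7] [ 0.8 -0.3 -0.3]
```

Call:
play_rows --targets '[[[0.04,-0.15,-0.07],[0,0,0]],[[0.08,-0.3,-0.14],[0,0,0]],[[0.12,-0.45,-0.21],[0,0,0]],[[0.16,-0.6,-0.28],[0,0,0]],[[0.191,-0.686,-0.346],[0,0,0]],[[0.191,-0.686,-0.43],[0,0,0]],[[0.191,-0.686,-0.51],[0,0,0]],[[0.191,-0.686,-0.6],[0,0,0]],[[0.191,-0.686,-0.686],[0,0,0]],[[0.191,-0.686,-0.686],[0,0,0]]]' --grip 1

```text
clock: 3.5
tcp_pos: [440.4, -7.5, 96.7]
tcp_rot: [0.744, -0.668, -0.001, 0.002]
force: [0.3, -0.8, 1.1]
finger_gap: 0.996
finger_force: 0.0
```

Call:
play_rows --targets '[[[0,0,0],[0,0,0]],[[0,0,0],[0,0,0]],[[0,0,0],[0,0,0]],[[0,0,0],[0,0,0]],[[0,0,0],[0,0,0]],[[0,0,0],[0,0,0]],[[0,0,0.08],[0,0,0]],[[0,0,0.18],[0,0,0]],[[0,0,0.3],[0,0,0]],[[0,0,0.3],[0,0,0]]]' --grip 0

```text
clock: 4.75
tcp_pos: [443.0, -7.8, 191.1]
tcp_rot: [0.743, -0.669, 0.002, -0.003]
force: [0.2, -0.2, -2.0]
finger_gap: 0.507
finger_force: 61.1
```

```bash
python3 - <<'E'
from h import *
s=robot.state();print(s["clock"],s["tcp_pos"],s["finger_gap"],s["finger_force"],s["force"])
p=robot.camera("scene");cv2.imwrite("pics/s1.png",cv2.resize(p["color"][60:280,200:480,::-1],None,fx=2.5,fy=2.5))
E
```

```text
4.75 [443.   -7.8 191.1] 0.5072483715716907 61.11427903175354 [ 0.2 -0.2 -2. ]
```

View pics/s1.png

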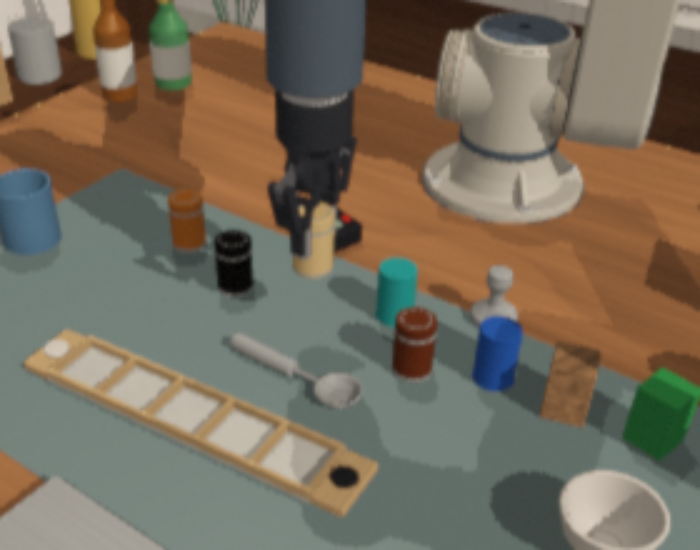

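The picture shows the blond tin held upright at crop (315,240), with everything else undisturbed. Next I carry it to the white-mark compartment.

Call:
play_rows --targets '[[[0.11,-0.08,0],[0,0,0]],[[0.23,-0.17,0],[0,0,0]],[[0.35,-0.26,0],[0,0,0]],[[0.47,-0.34,0],[0,0,0]],[[0.59,-0.43,0],[0,0,0]],[[0.676,-0.494,0],[0,0,0]],[[0.676,-0.494,-0.08],[0,0,0]],[[0.676,-0.494,-0.18],[0,0,0]],[[0.676,-0.494,-0.265],[0,0,0]],[[0.676,-0.494,-0.265],[0,0,0]]]' --grip 0

```text
clock: 6.05
tcp_pos: [642.7, -156.2, 105.6]
tcp_rot: [0.743, -0.669, -0.002, 0.002]
force: [-1.3, -0.3, -0.5]
finger_gap: 0.501
finger_force: 62.5
```

Call:
play_rows --targets '[[[0,0,-0.005],[0,0,0]],[[0,0,-0.01],[0,0,0]],[[0,0,-0.014],[0,0,0]],[[0,0,-0.014],[0,0,0]],[[0,0,-0.014],[0,0,0]],[[0,0,-0.014],[0,0,0]],[[0,0,-0.014],[0,0,0]],[[0,0,-0.014],[0,0,0]],[[0,0,-0.014],[0,0,0]],[[0,0,-0.014],[0,0,0]]]' --grip 0

```text
clock: 7.3
tcp_pos: [644.2, -156.3, 104.4]
tcp_rot: [0.743, -0.669, -0.0, -0.0]
force: [-0.0, -0.2, -1.3]
finger_gap: 0.502
finger_force: 62.5
```

```bash
python3 - <<'E'
from h import *
p=robot.camera("scene");cv2.imwrite("pics/s2.png",cv2.resize(p["color"][130:280,180:380,::-1],None,fx=3.5,fy=3.5))
E
```

```text
(no output)
```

View pics/s2.png

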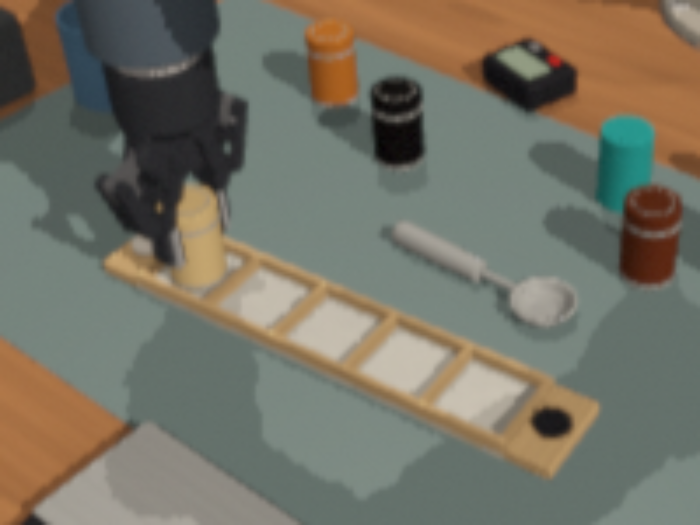

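The tin is inside the end compartment, at crop (200,250). I release it and go for amber.

Call:
play_rows --targets '[[[0,0,0],[0,0,0]],[[0,0,0],[0,0,0]],[[0,0,0],[0,0,0]],[[0,0,0],[0,0,0]],[[0,0,0],[0,0,0]],[[0,0,0.04],[0,0,0]],[[0,0,0.12],[0,0,0]],[[0,0,0.22],[0,0,0]],[[0,0,0.28],[0,0,0]],[[0,0,0.28],[0,0,0]]]' --grip 1

```text
clock: 8.6
tcp_pos: [645.2, -156.5, 191.0]
tcp_rot: [0.743, -0.669, 0.002, -0.001]
force: [-0.8, 0.6, -1.0]
finger_gap: 0.997
finger_force: 0.0
```

Call:
play_rows --targets '[[[-0.17,-0.06,0],[0,0,0]],[[-0.34,-0.12,0],[0,0,0]],[[-0.51,-0.18,0],[0,0,0]],[[-0.68,-0.25,0],[0,0,0]],[[-0.847,-0.307,0],[0,0,0]],[[-0.847,-0.307,-0.02],[0,0,0]],[[-0.847,-0.307,-0.12],[0,0,0]],[[-0.847,-0.307,-0.22],[0,0,0]],[[-0.847,-0.307,-0.301],[0,0,0]],[[-0.847,-0.307,-0.301],[0,0,0]]]' --grip 1

```text
clock: 9.85
tcp_pos: [389.1, -247.8, 96.1]
tcp_rot: [0.743, -0.669, -0.002, 0.001]
force: [0.8, 0.4, 0.9]
finger_gap: 1.0
finger_force: 0.0
```

Call:
play_rows --targets '[[[0,0,0],[0,0,0]],[[0,0,0],[0,0,0]],[[0,0,0],[0,0,0]],[[0,0,0],[0,0,0]],[[0,0,0],[0,0,0]],[[0,0,0],[0,0,0]],[[0,0,0.08],[0,0,0]],[[0,0,0.18],[0,0,0]],[[0,0,0.3],[0,0,0]],[[0,0,0.3],[0,0,0]]]' --grip 0

```text
clock: 11.1
tcp_pos: [391.5, -248.9, 190.8]
tcp_rot: [0.743, -0.669, 0.003, -0.001]
force: [0.4, -0.6, -2.5]
finger_gap: 0.504
finger_force: 61.1
```

```bash
python3 - <<'E'
from h import *
p=robot.camera("top");tops(p,68,80,(590,690,-250,200))
E
```

```text
top n 352 mean [ 643.7 -155.    75.1] rect [ 643.7 -155.9] [41.3 43.6] 0.9 rgb [186. 146.  88.]
```

Call:
play_rows --targets '[[[0.13,0.08,0],[0,0,0]],[[0.27,0.17,0],[0,0,0]],[[0.42,0.27,0],[0,0,0]],[[0.57,0.36,0],[0,0,0]],[[0.72,0.46,0],[0,0,0]],[[0.824,0.523,0],[0,0,0]],[[0.824,0.523,0],[0,0,0]],[[0.824,0.523,-0.08],[0,0,0]],[[0.824,0.523,-0.18],[0,0,0]],[[0.824,0.523,-0.255],[0,0,0]]]' --grip 0

```text
clock: 12.4
tcp_pos: [635.5, -92.0, 109.1]
tcp_rot: [0.743, -0.67, -0.001, 0.001]
force: [0.8, -0.3, -1.4]
finger_gap: 0.503
finger_force: 61.5
```

Call:
play_rows --targets '[[[0,0,-0.005],[0,0,0]],[[0,0,-0.012],[0,0,0]],[[0,0,-0.018],[0,0,0]],[[0,0,-0.024],[0,0,0]],[[0,0,-0.024],[0,0,0]],[[0,0,-0.024],[0,0,0]],[[0,0,-0.024],[0,0,0]],[[0,0,-0.024],[0,0,0]],[[0,0,-0.024],[0,0,0]],[[0,0,-0.024],[0,0,0]]]' --grip 0

```text
clock: 13.65
tcp_pos: [637.4, -91.5, 104.4]
tcp_rot: [0.743, -0.669, 0.0, -0.0]
force: [0.7, 0.3, -0.2]
finger_gap: 0.502
finger_force: 61.4
```

Call:
play_rows --targets '[[[0,0,0],[0,0,0]],[[0,0,0],[0,0,0]],[[0,0,0],[0,0,0]],[[0,0,0],[0,0,0]],[[0,0,0],[0,0,0]],[[0,0,0.04],[0,0,0]],[[0,0,0.12],[0,0,0]],[[0,0,0.22],[0,0,0]],[[0,0,0.28],[0,0,0]],[[0,0,0.28],[0,0,0]]]' --grip 1

```text
clock: 14.9
tcp_pos: [638.3, -91.6, 190.9]
tcp_rot: [0.743, -0.669, 0.002, -0.002]
force: [0.5, 0.2, 0.2]
finger_gap: 0.997
finger_force: 0.0
```

Call:
play_rows --targets '[[[-0.11,0.11,0],[0,0,0]],[[-0.24,0.24,0],[0,0,0]],[[-0.37,0.37,0],[0,0,0]],[[-0.5,0.5,0],[0,0,0]],[[-0.62,0.62,0],[0,0,0]],[[-0.696,0.693,0],[0,0,0]],[[-0.696,0.693,-0.08],[0,0,0]],[[-0.696,0.693,-0.18],[0,0,0]],[[-0.696,0.693,-0.28],[0,0,0]],[[-0.696,0.693,-0.301],[0,0,0]]]' --grip 1

```text
clock: 16.15
tcp_pos: [427.1, 115.5, 96.1]
tcp_rot: [0.743, -0.669, -0.001, 0.002]
force: [-0.1, -0.1, 0.4]
finger_gap: 1.0
finger_force: 0.0
```

Call:
play_rows --targets '[[[0,0,0],[0,0,0]],[[0,0,0],[0,0,0]],[[0,0,0],[0,0,0]],[[0,0,0],[0,0,0]],[[0,0,0],[0,0,0]],[[0,0,0],[0,0,0]],[[0,0,0.08],[0,0,0]],[[0,0,0.18],[0,0,0]],[[0,0,0.3],[0,0,0]],[[0,0,0.3],[0,0,0]]]' --grip 0

```text
clock: 17.4
tcp_pos: [429.8, 117.1, 190.9]
tcp_rot: [0.743, -0.669, 0.001, -0.003]
force: [0.2, 0.4, -1.5]
finger_gap: 0.501
finger_force: 61.2
```

```bash
python3 - <<'E'
from h import *
p=robot.camera("top");tops(p,68,80,(590,690,-250,200))
p=robot.camera("scene");cv2.imwrite("pics/s3.png",cv2.resize(p["color"][100:280,200:480,::-1],None,fx=2.5,fy=2.5))
E
```

```text
top n 356 mean [ 643.5 -155.    74.8] rect [ 643.4 -155.7] [41.7 42.5] 1.6 rgb [195. 153.  92.]
top n 350 mean [635.9 -91.3  75.2] rect [636.6 -92. ] [42.1 42. ] 1.2 rgb [169.  92.  42.]
```

View pics/s3.png

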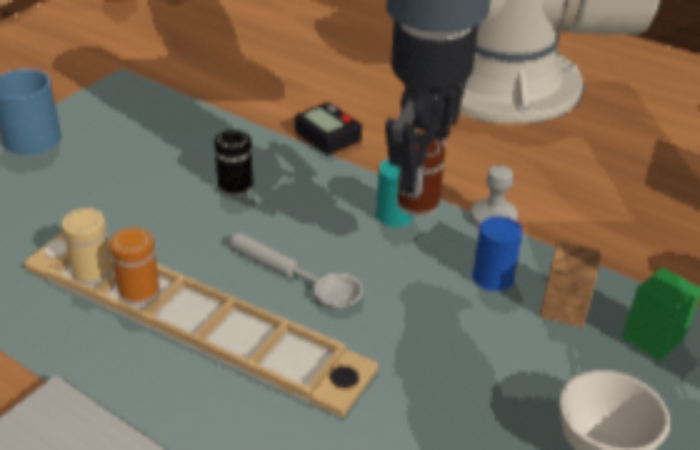

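Blond (85,245) and amber (135,265) are standing in the first two compartments. Brown is held upright at (420,180), and turquoise is untouched.

Call:
play_rows --targets '[[[0.11,-0.08,0],[0,0,0]],[[0.23,-0.17,0],[0,0,0]],[[0.35,-0.25,0],[0,0,0]],[[0.47,-0.33,0],[0,0,0]],[[0.59,-0.42,0],[0,0,0]],[[0.673,-0.478,0],[0,0,0]],[[0.673,-0.478,0],[0,0,0]],[[0.673,-0.478,-0.08],[0,0,0]],[[0.673,-0.478,-0.18],[0,0,0]],[[0.673,-0.478,-0.255],[0,0,0]]]' --grip 0

```text
clock: 18.75
tcp_pos: [628.7, -26.5, 109.1]
tcp_rot: [0.743, -0.669, -0.001, 0.001]
force: [-0.8, -0.7, -0.3]
finger_gap: 0.5
finger_force: 61.5
```

Call:
play_rows --targets '[[[0,0,-0.005],[0,0,0]],[[0,0,-0.012],[0,0,0]],[[0,0,-0.018],[0,0,0]],[[0,0,-0.024],[0,0,0]],[[0,0,-0.024],[0,0,0]],[[0,0,-0.024],[0,0,0]],[[0,0,-0.024],[0,0,0]],[[0,0,-0.024],[0,0,0]],[[0,0,-0.024],[0,0,0]],[[0,0,-0.024],[0,0,0]]]' --grip 0

```text
clock: 20.0
tcp_pos: [630.5, -27.0, 104.5]
tcp_rot: [0.743, -0.669, 0.0, -0.0]
force: [0.8, -0.3, -0.5]
finger_gap: 0.5
finger_force: 61.5
```

Call:
play_rows --targets '[[[0,0,0],[0,0,0]],[[0,0,0],[0,0,0]],[[0,0,0],[0,0,0]],[[0,0,0],[0,0,0]],[[0,0,0],[0,0,0]],[[0,0,0.04],[0,0,0]],[[0,0,0.12],[0,0,0]],[[0,0,0.22],[0,0,0]],[[0,0,0.28],[0,0,0]],[[0,0,0.28],[0,0,0]]]' --grip 1

```text
clock: 21.25
tcp_pos: [631.4, -27.0, 190.9]
tcp_rot: [0.743, -0.669, 0.002, -0.002]
force: [-0.3, 0.4, -0.3]
finger_gap: 1.001
finger_force: 0.0
```

Call:
play_rows --targets '[[[-0.13,-0.07,0],[0,0,0]],[[-0.27,-0.15,0],[0,0,0]],[[-0.41,-0.22,0],[0,0,0]],[[-0.55,-0.3,0],[0,0,0]],[[-0.675,-0.367,0],[0,0,0]],[[-0.675,-0.367,0],[0,0,0]],[[-0.675,-0.367,-0.1],[0,0,0]],[[-0.675,-0.367,-0.2],[0,0,0]],[[-0.675,-0.367,-0.301],[0,0,0]],[[-0.675,-0.367,-0.301],[0,0,0]]]' --grip 1

```text
clock: 22.5
tcp_pos: [426.6, -136.9, 96.0]
tcp_rot: [0.743, -0.669, -0.002, 0.002]
force: [-0.4, 0.3, 0.4]
finger_gap: 1.0
finger_force: 0.0
```

Call:
play_rows --targets '[[[0,0,0],[0,0,0]],[[0,0,0],[0,0,0]],[[0,0,0],[0,0,0]],[[0,0,0],[0,0,0]],[[0,0,0],[0,0,0]],[[0,0,0],[0,0,0]],[[0,0,0.08],[0,0,0]],[[0,0,0.18],[0,0,0]],[[0,0,0.3],[0,0,0]],[[0,0,0.3],[0,0,0]]]' --grip 0

```text
clock: 23.75
tcp_pos: [429.5, -137.2, 191.1]
tcp_rot: [0.743, -0.669, 0.003, -0.002]
force: [0.1, -0.2, -2.1]
finger_gap: 0.502
finger_force: 61.1
```

Call:
play_rows --targets '[[[0.11,0.1,0],[0,0,0]],[[0.23,0.2,0],[0,0,0]],[[0.35,0.31,0],[0,0,0]],[[0.46,0.41,0],[0,0,0]],[[0.57,0.51,0],[0,0,0]],[[0.652,0.582,0],[0,0,0]],[[0.652,0.582,0],[0,0,0]],[[0.652,0.582,-0.08],[0,0,0]],[[0.652,0.582,-0.18],[0,0,0]],[[0.652,0.582,-0.255],[0,0,0]]]' --grip 0

```text
clock: 25.0
tcp_pos: [622.1, 36.7, 109.7]
tcp_rot: [0.743, -0.669, -0.001, 0.001]
force: [0.1, 0.2, -1.4]
finger_gap: 0.5
finger_force: 61.4
```

Call:
play_rows --targets '[[[0,0,-0.005],[0,0,0]],[[0,0,-0.012],[0,0,0]],[[0,0,-0.018],[0,0,0]],[[0,0,-0.024],[0,0,0]],[[0,0,-0.024],[0,0,0]],[[0,0,-0.024],[0,0,0]],[[0,0,-0.024],[0,0,0]],[[0,0,-0.024],[0,0,0]],[[0,0,-0.024],[0,0,0]],[[0,0,-0.024],[0,0,0]]]' --grip 0

```text
clock: 26.25
tcp_pos: [623.6, 37.5, 104.5]
tcp_rot: [0.743, -0.669, 0.0, -0.0]
force: [-0.6, 0.9, -0.0]
finger_gap: 0.503
finger_force: 61.4
```

Call:
play_rows --targets '[[[0,0,0],[0,0,0]],[[0,0,0],[0,0,0]],[[0,0,0],[0,0,0]],[[0,0,0],[0,0,0]],[[0,0,0],[0,0,0]],[[0,0,0.04],[0,0,0]],[[0,0,0.12],[0,0,0]],[[0,0,0.22],[0,0,0]],[[0,0,0.28],[0,0,0]],[[0,0,0.28],[0,0,0]]]' --grip 1

```text
clock: 27.5
tcp_pos: [624.5, 37.6, 190.9]
tcp_rot: [0.743, -0.669, 0.001, -0.002]
force: [0.9, -0.2, -0.6]
finger_gap: 1.0
finger_force: 0.0
```

```bash
python3 - <<'E'
from h import *
p=robot.camera("top");tops(p,68,80,(340,690,-250,400))
E
```

```text
top n 352 mean [ 643.7 -155.1   75. ] rect [ 643.5 -155.4] [41.8 43. ] 0.7 rgb [140.5 110.   67. ]
top n 353 mean [635.9 -91.4  75. ] rect [636.4 -92. ] [42.1 41.9] 0.8 rgb [113.  65.  31.]
top n 350 mean [629.2 -26.9  75.1] rect [629.3 -27.9] [42.1 41.8] 0.1 rgb [86.  51.5 37. ]
top n 342 mean [360.4  50.2  70.6] rect [361.1  50. ] [40.8 40.9] 0.4 rgb [ 30. 127. 115.]
```

Call:
play_rows --targets '[[[-0.1,0.1,0],[0,0,0]],[[-0.22,0.22,0],[0,0,0]],[[-0.34,0.34,0],[0,0,0.02]],[[-0.46,0.46,0],[0,0,0.04]],[[-0.58,0.58,0],[0,0,0.059]],[[-0.7,0.7,0],[0,0,0.059]],[[-0.785,0.79,0],[0,0,0.059]],[[-0.785,0.79,0],[0,0,0.059]],[[-0.785,0.79,-0.08],[0,0,0.059]],[[-0.785,0.79,-0.12],[0,0,0.059]]]' --grip 1

```text
clock: 28.8
tcp_pos: [387.7, 273.4, 150.7]
tcp_rot: [0.802, -0.598, -0.0, 0.001]
force: [-0.3, 0.2, -0.3]
finger_gap: 1.0
finger_force: 0.0
```

Call:
play_rows --targets '[[[0,0,-0.06],[0,0,0]],[[0,0,-0.12],[0,0,0]],[[0,0,-0.181],[0,0,0]],[[0,0,-0.181],[0,0,0]],[[0,0,-0.181],[0,0,0]],[[0,0,-0.181],[0,0,0]],[[0,0,-0.181],[0,0,0]],[[0,0,-0.181],[0,0,0]],[[0,0,-0.181],[0,0,0]],[[0,0,-0.181],[0,0,0]]]' --grip 1

```text
clock: 30.05
tcp_pos: [388.0, 274.5, 98.1]
tcp_rot: [0.802, -0.598, 0.0, 0.0]
force: [-0.1, 0.4, -0.2]
finger_gap: 1.001
finger_force: 0.0
```

Call:
play_rows --targets '[[[0,0,0],[0,0,0]],[[0,0,0],[0,0,0]],[[0,0,0],[0,0,0]],[[0,0,0],[0,0,0]],[[0,0,0],[0,0,0]],[[0,0,0],[0,0,0]],[[0,0,0.08],[0,0,0]],[[0,0,0.18],[0,0,0]],[[0,0,0.3],[0,0,0]],[[0,0,0.3],[0,0,0]]]' --grip 0

```text
clock: 31.3
tcp_pos: [388.9, 275.4, 190.5]
tcp_rot: [0.802, -0.597, 0.0, -0.003]
force: [0.2, 0.4, -1.3]
finger_gap: 0.505
finger_force: 61.0
```

```bash
python3 - <<'E'
from h import *
p=robot.camera("top");tops(p,68,80,(340,690,-250,400))
p=robot.camera("scene");cv2.imwrite("pics/s4.png",cv2.resize(p["color"][100:280,210:490,::-1],None,fx=2.5,fy=2.5))
E
```

```text
top n 355 mean [ 643.5 -155.    75.1] rect [ 643.8 -155.3] [41.6 42.4] 2.7 rgb [205. 161.  97.]
top n 349 mean [636.1 -91.5  75. ] rect [636.4 -92.2] [42.6 41.7] 0.5 rgb [177.  97.  43.]
top n 348 mean [629.1 -26.8  75.1] rect [629.4 -27.9] [41.8 42.5] 89.5 rgb [101.  62.  47.]
top n 347 mean [622.3  37.2  75.2] rect [622.6  36.4] [42.3 41.6] 0.3 rgb [62. 58. 50.]
top n 342 mean [388.9 193.6  70.7] rect [388.6 193.7] [42.1 41.9] 61.5 rgb [ 45.  64. 108.]
top n 347 mean [360.6  50.2  70.6] rect [361.  50.] [40.5 40.9] 0.7 rgb [ 35. 107.  97.]
```

View pics/s4.png

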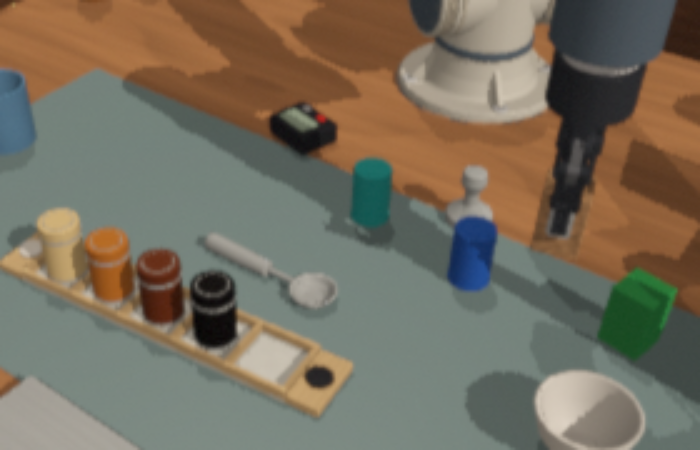

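All four tins stand in order, and the cork is held upright at (565,215). Next I place it in the compartment beside the black mark.

Call:
play_rows --targets '[[[0.12,-0.09,0],[0,0,0]],[[0.26,-0.19,0],[0,0,-0.02]],[[0.4,-0.3,0],[0,0,-0.04]],[[0.54,-0.41,0],[0,0,-0.059]],[[0.67,-0.5,0],[0,0,-0.059]],[[0.763,-0.574,0],[0,0,-0.059]],[[0.763,-0.574,0],[0,0,-0.059]],[[0.763,-0.574,-0.08],[0,0,-0.059]],[[0.763,-0.574,-0.18],[0,0,-0.059]],[[0.763,-0.574,-0.255],[0,0,-0.059]]]' --grip 0

```text
clock: 32.65
tcp_pos: [615.2, 102.6, 109.0]
tcp_rot: [0.743, -0.669, -0.001, 0.001]
force: [-0.5, -0.4, -0.7]
finger_gap: 0.509
finger_force: 61.1
```

Call:
play_rows --targets '[[[0,0,-0.005],[0,0,0]],[[0,0,-0.012],[0,0,0]],[[0,0,-0.018],[0,0,0]],[[0,0,-0.024],[0,0,0]],[[0,0,-0.024],[0,0,0]],[[0,0,-0.024],[0,0,0]],[[0,0,-0.024],[0,0,0]],[[0,0,-0.024],[0,0,0]],[[0,0,-0.024],[0,0,0]],[[0,0,-0.024],[0,0,0]]]' --grip 0

```text
clock: 33.9
tcp_pos: [616.9, 102.3, 104.4]
tcp_rot: [0.743, -0.669, -0.0, 0.0]
force: [1.0, -0.9, -0.1]
finger_gap: 0.505
finger_force: 61.1
```

Call:
play_rows --targets '[[[0,0,0],[0,0,0]],[[0,0,0],[0,0,0]],[[0,0,0],[0,0,0]],[[0,0,0],[0,0,0]],[[0,0,0],[0,0,0]],[[0,0,0.04],[0,0,0]],[[0,0,0.12],[0,0,0]],[[0,0,0.22],[0,0,0]],[[0,0,0.32],[0,0,0]],[[0,0,0.32],[0,0,0]]]' --grip 1

```text
clock: 35.15
tcp_pos: [618.4, 102.5, 204.5]
tcp_rot: [0.743, -0.669, 0.002, -0.003]
force: [0.3, -1.0, -0.5]
finger_gap: 1.003
finger_force: 0.0
```

Call:
play_rows --targets '[[[-0.1,0,0.1],[0,0,0]],[[-0.2,0,0.1],[0,0,0]],[[-0.3,0,0.1],[0,0,0]],[[-0.4,0,0.1],[0,0,0]],[[-0.5,0,0.1],[0,0,0]],[[-0.6,0,0.1],[0,0,0]],[[-0.7,0,0.1],[0,0,0]],[[-0.7,0,0.1],[0,0,0]],[[-0.7,0,0.1],[0,0,0]],[[-0.7,0,0.1],[0,0,0]]]' --grip 1

```text
clock: 36.4
tcp_pos: [407.5, 102.3, 230.3]
tcp_rot: [0.743, -0.669, 0.0, 0.0]
force: [-0.5, -0.4, 0.5]
finger_gap: 0.994
finger_force: 0.0
```

```bash
python3 - <<'E'
from h import *
p=robot.camera("top");tops(p,68,85,(590,690,-250,400))
p=robot.camera("scene");cv2.imwrite("pics/s5.png",cv2.resize(p["color"][130:280,190:390,::-1],None,fx=3.5,fy=3.5))
E
```

```text
top n 354 mean [ 643.6 -154.9   75. ] rect [ 644.6 -155.7] [41.1 42.9] 45.5 rgb [198. 156.  93.]
top n 350 mean [636.  -91.4  75. ] rect [636.3 -92.1] [41.9 42. ] 89.9 rgb [172.   93.   41.5]
top n 348 mean [629.1 -26.9  75.1] rect [629.4 -27.9] [42.5 41.8] 1.4 rgb [96.5 59.  43.5]
top n 350 mean [622.2  37.2  75.2] rect [622.7  36.4] [42.6 41.7] 0.2 rgb [57.5 53.  46. ]
top n 453 mean [615.6 103.3  74.8] rect [616.4 103.5] [44.2 43.8] 6.1 rgb [138.  94.  56.]
```

View pics/s5.png

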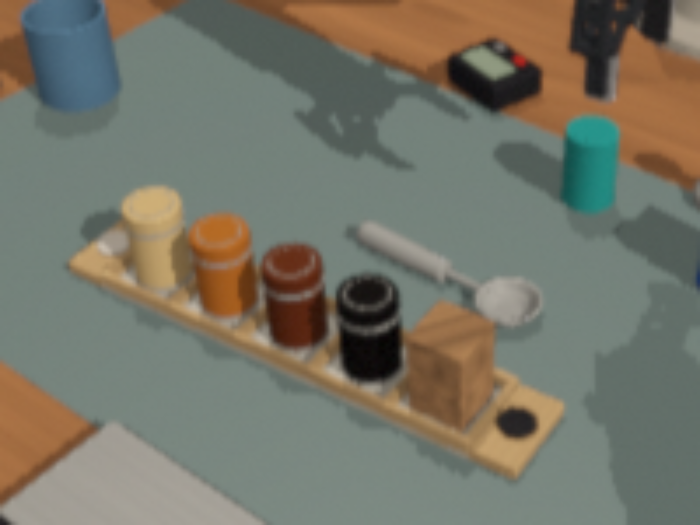

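From the white mark (115,240) the row reads blond, amber, brown, black, then the cork beside the black mark (517,423). All tops are at 75 mm, so everything is on the tray floor.

```bash
python3 -c "
from cell import robot
print(robot.sign_off())"
```

```text
the job is handed in; nothing more can be done
None
```

The tray is packed and the job handed in at about 36 s: from the white mark, blond, amber, brown and black tins stand in order, then the cork block upright beside the black mark, all resting on the tray floor with the gripper clear.

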